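Slide the alignment rod into its guide tube

ROBOT

A 6-joint arm with a two-finger parallel gripper is mounted at the origin on the work surface. World frame = base frame: x ahead of the robot, y to its left, z up, the work surface at z = 0. Lengths are in mm, angles in rad, forces in N, time in s.
With the tool pointing down it reaches from about 250 to 800 mm from the base axis. Payload 8.5 kg.
Tool frame: the origin (TCP) lies midway between the tips of the shut fingers; the grasp point (between the pads) lies 19 mm behind it; z points along the fingers, y is the line along which they close (so a half turn about z gives the same grasp; the last joint's range is limited). The gripper opens to 85 mm and grips with 20 to 120 N. Pads are 22 mm wide; open, the fingers measure 114 mm over their backs; the gripper's body (76 mm by 85 mm) begins 54 mm behind the grasp point. The pads swing forward as they close: fully open they stand 13 mm farther back than shut.
Start: joints at [-1.165, 0.238, -0.013, 1.319, 0, 1.571], TCP at [207.227, -482.323, 231.276] pointing down, gripper open.
Joint ranges: [-2.66, 2.66], [-1.03, 1.9], [-1.14, 1.46], [-1.82, 2.27], [-1.45, 1.34], [-3.14, 3.14]. Speed limits (rad/s): [2.22, 2.22, 2.79, 3.14, 3.14, 3.14].

INTERFACE

Orientations are given as a 3x3 rotation matrix whose columns are the frame's x, y, z axes.
In Python, from workcell import monitor, imaging, robot gives the robot as it stands. The module is installed in compiled form; this text tells all that it offers.
- The arm moves only by the tool servo_tool, never from a script. Its argument "targets" is a list of rows, each an object of numbers: "dx", "dy", "dz": the shift along the tool's x, y, z in cm; "turn": the turn about the tool's z in rad; "hand": the closure in counts, from 0 (fully open) to 255 (shut). In form: [{"dx": .., "dy": .., "dz": .., "turn": .., "hand": ..}, ...]. A call has 1 to 20 rows; each row is the pose to reach, as a shift and turn from the pose commanded when the call began, along the tool's axes at that moment; what a row does not reach only later rows make up. A row lasts 1/12 s, in which the tool goes at most 41.7 mm and 7.16 degrees, less where a joint would pass 70% of its speed; a pose out of reach is approached as far as the arm can. A call with a gripper value outside its range is refused whole. The fingers move at their own pace and stop on an object; "squeeze" is the grip in N (left out, the last holds). Time passes only in rows, so rows that repeat a pose let the fingers close. It gives the time, the measured TCP pose, the force, the opening and the grip force at its end, in the units of the state.
- monitor.read_state(): the state, without advancing time (a new reading comes with each control period).
- imaging.snapshot(name): name is "scene" or "top" or "wrist"; returns a dict with "img" (480x640x3 uint8, blue, green, red), "range_z" (480x640 float32, mm along the optical axis (not along the pixel's ray), 0 where there is no reading), "fov_y" (degrees; the focal length in pixels is half the picture's height over the tangent of half this angle, whatever the lens; pixels are square), "cx", "cy" (the principal point, pixels), "R" (3x3) and "t" (3): a world point X has camera coordinates R X + t; the wrist camera has in their place "tool_from_camera" (4x4, takes a point from camera to tool coordinates, whose origin is the TCP and whose axes are the flange's). Camera axes: x right, y down, z forward; pixel columns grow to the right and rows downward; lengths in mm; the calibration is good to about 2 mm. The wrist camera is an equidistant fisheye: a pixel r from the principal point sees the ray r / f radians off the axis. A picture is of the moment at which its call begins: read the wrist's pose just before it.
- robot.hand_in(): hands the job in; it is judged then, once.
Trained networks look in a picture, given as the dict that the camera call returned (one of the last four; its "shot" number tells which), for a name from the list of things; names that differ only in an ending like _2 or _b are one class to them, and where a whole thing is asked for, a point or a joint stands for the part that bears it (a point fixed in the world has none). Each returns a list of dicts, best first, with "conf" (0 to 1); they miss things now and then, are a little off and sometimes report something else, mostly with a low value. They report only what shows in the picture. A call takes as long as a camera call. They do not tell look-alikes from the thing itself.
- imaging.trace(picture, name): "pixels" (480x640 bool, what is visible of it) and "position" ([column, row] in pixels, amid what is visible of it).
The state is a dict: "time": time; "joints": joint angles; "qd": joint speeds; "tau": joint torques, N m; "position": TCP position; "tool_rot": TCP orientation; "contact_force": force on the tool from outside, world axes, zero at the start; "ft_torque": the same for the moment, N m; "grip_width": finger opening in mm; "grip_force": force on a finger pad.
Only numpy, scipy, OpenCV 4.12 (cv2) and the standard library are available. Lean on these libraries where they do the work, as an engineer would, in place of code of your own. Each camera call takes 0.05 s, during which the arm holds its last target. There are 200 camera calls.

TASK

Lift the steel post that stands in front of the guide tube's flared mouth and stand it upright in the middle of the black rubber mat. Then take the long steel rod off its rest by the bare shaft, feed its tapered tip straight into the flared mouth, let go once it lies well inside the tube, and take it again at the knob to slide it fully home, the knob's shoulder against the mouth of the tube. Leave the other things on the table alone.

Things in the scene. Friction and masses are not known exactly. Their poses are not given: they have to be found in the camera images.
- guide_mouth (a point): Centre of the flared mouth of the fixed guide tube, on its axis, 60 mm above the table. x axis = feed direction (level, into the tube, roughly world +y), z up. Bare aluminium tube 130 mm long, open at both ends, bore 16 mm diameter, outside 23 mm; over the first 14 mm the bore flares to 23 mm (rim 30 mm outside).
- guide: The guide tube's fixed stand; origin on the table under guide_mouth, x axis = feed direction. Black base plate 150 x 70 x 8 mm starting 7 mm before the mouth; two black clamp posts 45 and 105 mm past the mouth, 40 mm wide, up to 77 mm high. Nothing stands beyond the tube on its axis.
- guide_exit (a point): Centre of the far end of the guide tube, 130 mm past the mouth along its axis; same axes.
- rod_center (a point): Mid-length of the loose rod, on its axis; x axis towards the tapered tip. 280 mm long: steel shaft 12 mm diameter, 250 mm long, last 6 mm tapered to 7 mm; black knob at the tail 28 mm diameter, 30 mm long. About 0.26 kg, centre of mass some 6 mm towards the knob. Starts level on its rest, tip roughly to +y, 50 mm up. Let go in the tube its knob sinks: 20 mm with 60 mm in, under 8 mm with 110 mm or more in.
- rod_knob (a point): Centre of the knob at the rod's tail, on the axis, 125 mm behind rod_center; axes as rod_center. In the rest, the knob sits in a pocket whose cheeks stand 3 mm beside it and reach 4 mm above it, so it can be gripped only once out of the rest.
- rod_shoulder (a point): Centre of the knob's front face (shoulder), where the shaft begins, 110 mm behind rod_center; axes as rod_center. Fully home, this lies at guide_mouth, and the tip sticks out 120 mm beyond guide_exit.
- rod_tip (a point): Front end of the rod's tapered tip, 140 mm ahead of rod_center; axes as rod_center.
- rod_rest: Fixed rest in which the rod starts; origin on the table under rod_center, x along the rod to its tip. Black plate 300 x 60 x 8 mm; slotted aluminium saddle under the shaft (x = 87 to 103 mm, 36 wide, 56 high) and aluminium pocket around the knob (x = -147 to -103 mm, 48 wide, 68 high), both open above. Between them the shaft is free, 42 mm above the plate; the rod lifts straight up.
- post_center (a point): Centre, half-way up, of the loose plain steel post that stands upright in the way of the rod, 60 to 130 mm before the guide's mouth: 90 mm high, pillar 25 mm diameter on a foot 40 mm diameter and 8 mm thick, about 0.25 kg. z axis up along the post.
- mat_center (a point): Centre of the top of the fixed square black rubber mat, 120 x 120 mm, 3 mm thick, at the right-hand side of the work.
- power_brick: Bystander: loose black power supply brick, 150 x 70 x 38 mm; origin at the centre of its underside.
- mirror_mount: Bystander: loose mirror mount on a short pedestal, 105 mm high, 50 mm wide; origin at the centre of its underside.
- lens_tube: Bystander: loose upright lens tube, 41 mm diameter, 55 mm high; origin at the centre of its underside.
- screwdriver: Bystander: loose screwdriver lying flat, 170 mm long; origin under it.
Things that resemble listed ones, but are neither listed nor needed, are in the scene too. What is shaped like the part that bears post_center but red is not meant.

How it is judged (in metres and radians):
On the way, in this order (a step that is already met when the one before it is completed fails the run):
1. the post stands upright on the mat, let go (horizontal distance between post_center and mat_center below 0.045 m and angle between post_center's own z axis and vertical below 0.1 rad and height (world z) of post_center below 0.053 m and contact force between the fingers and post below 0.1 N and linear speed of post below 0.02 m/s), for 0.2 s.
2. the rod's tip is at least 50 mm inside the guide tube, in line with it (x of rod_tip in the frame of guide_mouth above 0.05 m and angle between the x axis of rod_center and the x axis of guide_mouth, either way round below 0.09 rad and y of rod_tip in the frame of guide_mouth between -0.006 and 0.006 m and z of rod_tip in the frame of guide_mouth between -0.006 and 0.006 m), for 0.1 s.
3. the rod lies in the tube untouched by the fingers, not yet home (x of rod_tip in the frame of guide_mouth above 0.05 m and y of rod_tip in the frame of guide_mouth between -0.006 and 0.006 m and z of rod_tip in the frame of guide_mouth between -0.006 and 0.006 m and contact force between the fingers and rod below 0.1 N and x of rod_shoulder in the frame of guide_mouth below -0.012 m), for 0.1 s.
At the end, for the whole second after the job is handed in: the rod lies at rest in the guide tube with the knob's shoulder within 5 mm of the tube's mouth and its tip out of the far end, and the post stands upright on the mat, its centre within 45 mm of the mat's centre (x of rod_shoulder in the frame of guide_mouth above -0.005 m and distance between rod_shoulder and guide_mouth below 0.008 m and angle between the x axis of rod_center and the x axis of guide_mouth, either way round below 0.07 rad and x of rod_tip in the frame of guide_exit above 0.1 m and linear speed of rod below 0.02 m/s and horizontal distance between post_center and mat_center below 0.045 m and angle between post_center's own z axis and vertical below 0.1 rad and height (world z) of post_center below 0.053 m); the robot touches nothing.
It fails at once if the post is knocked over (angle between post_center's own z axis and vertical above 0.7 rad).
It fails at once if a bystander is moved by more than 25 mm (distance of any of power_brick, mirror_mount, lens_tube, screwdriver from where it was at the start of the episode above 0.025 m).
It also fails if it takes over 72 s, if anything falls off the work surface, if the arm or the gripper's body presses on something with over 40 N, if the wrist force passes 120 N, or if a joint passes its speed limit or range.

## Working session

There is one attempt and no reset: what is moved stays moved. The work goes in short steps, Python scripts to look and compute and a tool call to move; the robot and the scene stay as the last step left them, time stands still between calls to the robot, and variables do not carry over. Pictures are saved under pics/ and viewed, at most 10 in all, crops included, and the job is handed in when it is done.

Besides the shell and the picture viewer there is one more tool, called after "Call:" as a command line: name --argument value ..., lists and objects as JSON in quotes. servo_tool: Moves the arm, as the interface text tells. Its arguments: {"type":"object","properties":{"targets":{"type":"array"},"squeeze":{"type":"number"}},"required":["targets"]}

```bash
mkdir -p pics
cat > h.py <<'E'
import numpy as np, cv2
from workcell import monitor, imaging, robot
def cloud(p):
    f=240/np.tan(np.radians(p["fov_y"])/2)
    v,u=np.mgrid[0:480,0:640]; z=p["range_z"].astype(float)
    C=np.stack([(u-p["cx"])/f*z,(v-p["cy"])/f*z,z],-1)
    W=(C-np.array(p["t"]))@np.array(p["R"])   # R^T (C-t)
    W[z<=0]=np.nan
    return W
E
python3 - <<'E'
from h import *
s=monitor.read_state(); print(s["time"],np.round(s["position"],1),np.round(s["tool_rot"],2).tolist(),s["grip_width"])
for cam in ("scene","top"):
    p=imaging.snapshot(cam); cv2.imwrite(f"pics/{cam}0.png",p["img"]); W=cloud(p); np.save(cam+"W.npy",W)
    for n in ["guide","guide_mouth","rod_center","rod_rest","post_center","mat_center","power_brick","mirror_mount","lens_tube","screwdriver"]:
        try: r=imaging.trace(p,n)
        except Exception as e: print(cam,n,e); continue
        for d in r[:3]:
            m=d["pixels"]; w=W[m]; w=w[~np.isnan(w[:,0])]
            print(cam,n,round(d["conf"],2),np.round(d["position"]),m.sum(),np.round(np.median(w,0)) if len(w) else None, np.round(np.percentile(w,[2,98],axis=0)).tolist() if len(w) else None)
E
```

```text
0.0 [ 207.1 -482.   230.7] [[0.92, 0.39, -0.0], [0.39, -0.92, 0.0], [0.0, -0.0, -1.0]] 85.47077071062428
scene guide 0.63 [374. 243.] 1814 [639. 117.  24.] [[606.0, 61.0, 4.0], [665.0, 202.0, 80.0]]
scene guide_mouth 0.8 [377. 245.] 1794 [639. 115.  19.] [[607.0, 59.0, 4.0], [665.0, 199.0, 79.0]]
scene guide_mouth 0.35 [247. 223.] 571 [ 451. -122.   55.] [[408.0, -233.0, 2.0], [459.0, 28.0, 65.0]]
scene rod_center 0.74 [247. 224.] 538 [ 451. -122.   56.] [[443.0, -236.0, 49.0], [461.0, 33.0, 65.0]]
scene rod_rest 0.79 [254. 231.] 2506 [ 460. -114.    9.] [[428.0, -244.0, 2.0], [480.0, 45.0, 69.0]]
scene post_center 0.91 [327. 273.] 357 [645. -23.  45.] [[627.0, -36.0, 4.0], [655.0, -3.0, 93.0]]
scene post_center 0.71 [268. 253.] 378 [ 547. -115.   44.] [[526.0, -129.0, 3.0], [557.0, -94.0, 92.0]]
scene mat_center 0.62 [154. 296.] 2463 [ 493. -387.    3.] [[433.0, -444.0, -1.0], [549.0, -329.0, 8.0]]
scene power_brick 0.82 [329. 318.] 2371 [745. -66.  38.] [[707.0, -137.0, 10.0], [773.0, 10.0, 42.0]]
scene mirror_mount 0.83 [421. 270.] 518 [753. 166.  66.] [[728.0, 150.0, -1.0], [771.
[... 1014 characters left out ...]
op power_brick 0.61 [344. 173.] 2512 [730. -61.  38.] [[701.0, -134.0, 12.0], [767.0, 11.0, 42.0]]
top power_brick 0.54 [506. 293.] 3398 [ 489. -386.    3.] [[433.0, -442.0, -0.0], [547.0, -329.0, 7.0]]
top mirror_mount 0.61 [235. 158.] 749 [740. 169.  73.] [[724.0, 150.0, -0.0], [762.0, 195.0, 108.0]]
top mirror_mount 0.31 [250. 223.] 2394 [618. 128.  12.] [[590.0, 61.0, 5.0], [662.0, 202.0, 80.0]]
top lens_tube 0.9 [443. 184.] 381 [ 702. -259.   54.] [[688.0, -279.0, 12.0], [722.0, -245.0, 58.0]]
top screwdriver 0.59 [156. 284.] 619 [495. 316.  23.] [[402.0, 288.0, 13.0], [534.0, 378.0, 29.0]]
top screwdriver 0.35 [327. 219.] 399 [628. -18.  38.] [[617.0, -36.0, -0.0], [655.0, -0.0, 92.0]]
```

Run:
```python
import cv2,numpy as np
a=cv2.imread("pics/scene0.png")[150:370,120:460]; b=cv2.imread("pics/top0.png")
cv2.imwrite("pics/c1.png",cv2.resize(a,None,fx=2.3,fy=2.3)); cv2.imwrite("pics/c2.png",cv2.resize(b[130:400,200:580],None,fx=2.1,fy=2.1))
```

```text
(no output)
```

View pics/c1.png

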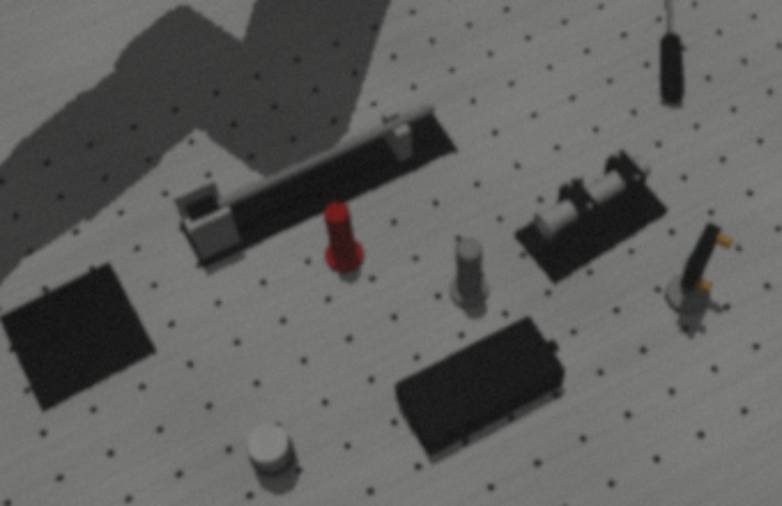

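View pics/c2.png

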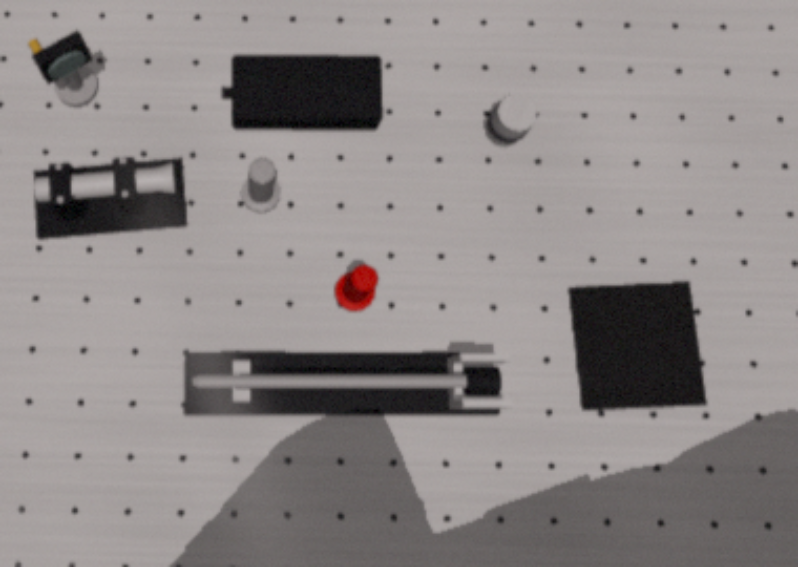

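Candidates for the post: red at scene px (268,253), which is excluded by its colour, and bare steel at scene px (327,273) / top px (327,219). The steel one stands straight in front of the flared mouth at about (636,-18), so it fits, and the crop confirms it. The mouth end with the flare is at top px ~(285,215).

Run:
```python
from h import *
def box(W,lo,hi):
    P=W.reshape(-1,3); P=P[~np.isnan(P[:,0])]
    return P[((P>lo)&(P<hi)).all(1)]
def line(P,name):
    c=np.median(P,0); a=np.polyfit(P[:,1],P[:,0],1); print(name,"n",len(P),"x=%.4f*y+%.2f"%tuple(a),"ang",np.arctan(-a[0]).round(4),"yrange",np.percentile(P[:,1],[1,99]).round(1),"zmax",np.percentile(P[:,2],[50,95]).round(1))
for cam in("scene","top"):
    W=np.load(cam+"W.npy")
    q=box(W,(600,-60,85),(680,20,100)); print(cam,"post top",len(q),q.mean(0).round(1),((q.min(0)+q.max(0))/2).round(1))
    q=box(W,(600,-60,12),(680,20,80)); print("post side",len(q),q.mean(0).round(1),np.percentile(q,[2,98],axis=0).round(1).tolist())
    q=box(W,(600,50,66),(670,215,73)); line(q,"tube top band")
    q=box(W,(600,50,50),(670,215,90)); line(q,"tube all")
    q=box(W,(435,-95,51),(470,35,62)); line(q,"shaft")
    q=box(W,(435,-245,58),(470,-204,67)); print("knob",len(q),np.percentile(q,[2,50,98],axis=0).round(1).tolist())
    q=box(W,(435,-200,30),(470,45,62)); line(q,"shaft full")
    q=box(W,(420,-460,-5),(570,-310,12)); 
p=imaging.snapshot("top"); W=cloud(p); m=max((d for d in imaging.trace(p,"mat_center")),key=lambda d:d["conf"])["pixels"]
c=cv2.minAreaRect(W[m][~np.isnan(W[m][:,0])][:,:2].astype(np.float32)); print("mat",c)
```

```text
scene post top 91 [637.7 -19.2  89.8] [637.2 -19.7  90. ]
post side 159 [645.  -22.7  44.6] [[636.3, -31.5, 12.5], [649.6, -8.6, 76.7]]
tube top band n 275 x=-0.0835*y+642.52 ang 0.0833 yrange [ 65.4 191.9] zmax [69.9 72.5]
tube all n 774 x=-0.0881*y+642.83 ang 0.0879 yrange [ 64.8 191.8] zmax [71.1 79.6]
shaft n 275 x=-0.0071*y+449.91 ang 0.0071 yrange [-93.8  32.8] zmax [55.4 59. ]
knob 116 [[435.3, -242.8, 58.3], [453.6, -223.4, 62.9], [468.2, -207.9, 66.3]]
shaft full n 585 x=-0.0044*y+451.17 ang 0.0044 yrange [-197.1   38.1] zmax [54.6 59. ]
top post top 126 [634.4 -18.4  90. ] [634.4 -18.   89.5]
post side 115 [626.2 -18.5  44. ] [[622.4, -33.7, 12.4], [636.5, -6.5, 79.4]]
tube top band n 387 x=-0.1112*y+639.16 ang 0.1108 yrange [ 65.6 193.4] zmax [70.4 72.7]
tube all n 1035 x=-0.1023*y+637.65 ang 0.1019 yrange [ 66.1 191.9] zmax [72.7 79.6]
shaft n 458 x=0.0044*y+447.13 ang -0.0044 yrange [-93.8  33.9] zmax [55.7 58.8]
knob 212 [[439.0, -238.0, 58.4], [451.0, -222.4, 62.7], [467.4, -207.5, 66.2]]
shaft full n 832 x=-0.0106*y+446.60 ang 0.0106 yrange [-197.1   38.1] zmax [55.5 58.6]
mat ((491.3877258300781, -386.88507080078125), (122.2348403930664, 123.20055389404297), 3.686899423599243)
```

Call:
servo_tool --targets '[{"dx": 57.7, "dy": -25.6, "dz": 3, "turn": -1.165, "hand": 75}, {"dx": 57.7, "dy": -25.6, "dz": 3, "turn": -1.165, "hand": 75}, {"dx": 57.7, "dy": -25.6, "dz": 3, "turn": -1.165, "hand": 75}, {"dx": 57.7, "dy": -25.6, "dz": 3, "turn": -1.165, "hand": 75}, {"dx": 57.7, "dy": -25.6, "dz": 3, "turn": -1.165, "hand": 75}, {"dx": 57.7, "dy": -25.6, "dz": 3, "turn": -1.165, "hand": 75}, {"dx": 57.7, "dy": -25.6, "dz": 3, "turn": -1.165, "hand": 75}, {"dx": 57.7, "dy": -25.6, "dz": 3, "turn": -1.165, "hand": 75}, {"dx": 57.7, "dy": -25.6, "dz": 3, "turn": -1.165, "hand": 75}, {"dx": 57.7, "dy": -25.6, "dz": 3, "turn": -1.165, "hand": 75}, {"dx": 57.7, "dy": -25.6, "dz": 3, "turn": -1.165, "hand": 75}, {"dx": 57.7, "dy": -25.6, "dz": 3, "turn": -1.165, "hand": 75}, {"dx": 57.7, "dy": -25.6, "dz": 3, "turn": -1.165, "hand": 75}, {"dx": 57.7, "dy": -25.6, "dz": 3, "turn": -1.165, "hand": 75}, {"dx": 57.7, "dy": -25.6, "dz": 3, "turn": -1.165, "hand": 75}, {"dx": 57.7, "dy": -25.6, "dz": 3, "turn": -1.165, "hand": 75}, {"dx": 57.7, "dy": -25.6, "dz": 3, "turn": -1.165, "hand": 75}, {"dx": 57.7, "dy": -25.6, "dz": 3, "turn": -1.165, "hand": 75}]' --squeeze 60

```text
time: 2.7
position: [636.0, -19.1, 200.7]
tool_rot: [[-0.001, 1.0, -0.001], [1.0, 0.001, -0.0], [-0.0, -0.001, -1.0]]
contact_force: [-0.3, -0.7, 1.0]
grip_width: 60.5
grip_force: 0.0
```

```bash
cat >> h.py <<'E'
def wrist():
    s=monitor.read_state(); p=imaging.snapshot("wrist")
    f=240/np.tan(np.radians(p["fov_y"])/2)
    v,u=np.mgrid[0:480,0:640]; x=u-p["cx"]; y=v-p["cy"]; r=np.hypot(x,y)+1e-9; th=r/f
    z=p["range_z"].astype(float); k=np.where(th<1.5,np.tan(np.minimum(th,1.5)),np.nan)*z/r
    C=np.stack([x*k,y*k,z],-1); T=np.array(p["tool_from_camera"])
    W=(C@T[:3,:3].T+T[:3,3])@np.array(s["tool_rot"]).T+np.array(s["position"])
    W[z<=0]=np.nan
    return p,W,s
def box(W,lo,hi):
    P=W.reshape(-1,3); P=P[~np.isnan(P[:,0])]
    return P[((P>lo)&(P<hi)).all(1)]
def line(P,name):
    a=np.polyfit(P[:,1],P[:,0],1); print(name,"n",len(P),"x=%.4f*y+%.2f"%tuple(a),"ang",np.arctan(-a[0]).round(4),"yrange",np.percentile(P[:,1],[1,99]).round(1),"z",np.percentile(P[:,2],[50,95]).round(1))
E
python3 - <<'E'
from h import *
p,W,s=wrist(); cv2.imwrite("pics/w1.png",p["img"]); np.save("w1.npy",W)
q=box(W,(600,-60,80),(680,20,100)); print("post top",len(q),np.median(q,0),((q.min(0)+q.max(0))/2).round(1))
for lo,hi in((62,75),(68,75),(40,75)):
    q=box(W,(600,50,lo),(680,215,hi)); line(q,"tube")
q=box(W,(560,40,40),(700,85,76)); print(np.percentile(q,[1,99],axis=0).round(1).tolist())
q=box(W,(600,60,66),(680,210,90))
for y in range(60,205,6):
    b=box(W,(600,y,40),(680,y+6,90))
    if len(b): print(y,len(b),np.percentile(b[:,0],[2,98]).round(1),b[:,2].max().round(1), b[b[:,2]>b[:,2].max()-1.0][:,0].mean().round(1))
E
```

```text
post top 965 [635.09038836 -16.16111731  89.30125092] [635.1 -17.2  86.1]
tube n 2835 x=-0.1137*y+641.44 ang 0.1132 yrange [ 65.8 155.8] z [69.9 73. ]
tube n 2081 x=-0.1106*y+641.07 ang 0.1102 yrange [ 65.7 154.5] z [70.6 73.5]
tube n 3162 x=-0.1244*y+642.47 ang 0.1238 yrange [ 65.6 161.6] z [69.6 72.9]
[[620.9, 64.8, 49.2], [646.6, 84.8, 74.6]]
60 55 [619.2 634.8] 75.1 629.3
66 296 [621.  646.7] 75.0 634.3
72 260 [621.7 645.2] 73.9 633.5
78 249 [621.6 643. ] 72.7 631.9
84 245 [620.9 642.2] 72.6 631.6
90 242 [620.1 642.2] 73.0 631.4
96 465 [610.9 644.2] 78.5 620.6
102 526 [610.4 649.4] 80.0 613.1
108 462 [609.6 648.3] 80.1 630.7
114 402 [609.4 647.5] 78.6 632.4
120 189 [617.1 646.3] 78.1 638.2
126 228 [616.3 637.8] 72.5 626.6
132 232 [615.5 637. ] 73.2 625.4
138 222 [614.6 636.3] 72.7 626.1
144 220 [614.3 635.5] 73.2 624.9
150 198 [613.2 634.8] 72.6 624.7
156 145 [603.7 641. ] 67.5 624.1
162 19 [620.1 643.1] 50.9 642.0
```

View pics/w1.png

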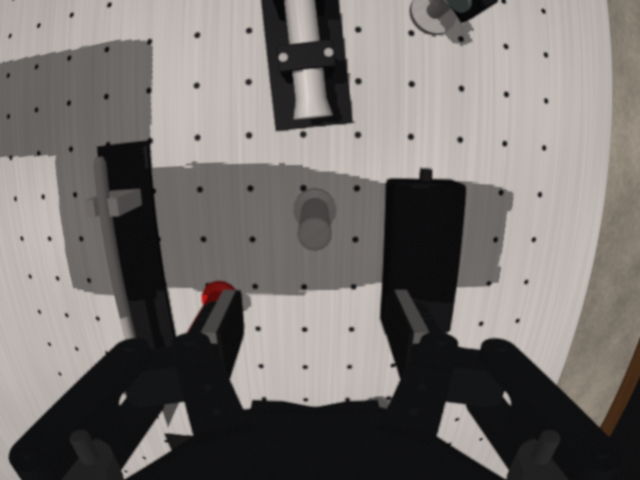

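The wrist view shows the steel post at px (315,220) in line with the mouth at px (313,120), and the brick clear to the right. I'll descend and grip the post.

Call:
servo_tool --targets '[{"dx": 0.15, "dy": -0.07, "dz": 4, "turn": 0, "hand": 75}, {"dx": 0.15, "dy": -0.07, "dz": 8, "turn": 0, "hand": 75}, {"dx": 0.15, "dy": -0.07, "dz": 12, "turn": 0, "hand": 75}, {"dx": 0.15, "dy": -0.07, "dz": 14.5, "turn": 0, "hand": 75}, {"dx": 0.15, "dy": -0.07, "dz": 15.5, "turn": 0, "hand": 75}, {"dx": 0.15, "dy": -0.07, "dz": 15.5, "turn": 0, "hand": 75}, {"dx": 0.15, "dy": -0.07, "dz": 15.5, "turn": 0, "hand": 255}, {"dx": 0.15, "dy": -0.07, "dz": 15.5, "turn": 0, "hand": 255}, {"dx": 0.15, "dy": -0.07, "dz": 15.5, "turn": 0, "hand": 255}, {"dx": 0.15, "dy": -0.07, "dz": 15.5, "turn": 0, "hand": 255}, {"dx": 0.15, "dy": -0.07, "dz": 15.5, "turn": 0, "hand": 255}, {"dx": 0.15, "dy": -0.07, "dz": 15.5, "turn": 0, "hand": 255}]' --squeeze 60

```text
time: 3.75
position: [637.0, -18.1, 48.7]
tool_rot: [[0.0, 1.0, 0.004], [1.0, -0.0, -0.0], [-0.0, 0.004, -1.0]]
contact_force: [-2.3, 0.4, 6.8]
grip_width: 23.7
grip_force: 58.4
```

Call:
servo_tool --targets '[{"dx": 0, "dy": 0, "dz": -3, "turn": 0, "hand": 255}, {"dx": 0, "dy": 0, "dz": -7, "turn": 0, "hand": 255}, {"dx": 0, "dy": 0, "dz": -11.5, "turn": 0, "hand": 255}, {"dx": -3.5, "dy": -1.4, "dz": -11.5, "turn": 0, "hand": 255}, {"dx": -7, "dy": -2.7, "dz": -11.5, "turn": 0, "hand": 255}, {"dx": -10.5, "dy": -4.1, "dz": -11.5, "turn": 0, "hand": 255}, {"dx": -14, "dy": -5.5, "dz": -11.5, "turn": 0, "hand": 255}, {"dx": -17.5, "dy": -6.8, "dz": -11.5, "turn": 0, "hand": 255}, {"dx": -21, "dy": -8.2, "dz": -11.5, "turn": 0, "hand": 255}, {"dx": -24.5, "dy": -9.6, "dz": -11.5, "turn": 0, "hand": 255}, {"dx": -28, "dy": -10.9, "dz": -11.5, "turn": 0, "hand": 255}, {"dx": -31.5, "dy": -12.3, "dz": -11.5, "turn": 0, "hand": 255}, {"dx": -34.5, "dy": -13.5, "dz": -11.5, "turn": 0, "hand": 255}, {"dx": -36.4, "dy": -14.2, "dz": -11.5, "turn": 0, "hand": 255}, {"dx": -36.9, "dy": -14.4, "dz": -11.5, "turn": 0, "hand": 255}, {"dx": -36.9, "dy": -14.4, "dz": -11.5, "turn": 0, "hand": 255}, {"dx": -36.9, "dy": -14.4, "dz": -11.5, "turn": 0, "hand": 255}]'

```text
time: 5.17
position: [491.7, -386.4, 161.5]
tool_rot: [[0.0, 1.0, 0.0], [1.0, -0.0, 0.0], [0.0, 0.0, -1.0]]
contact_force: [0.3, 0.6, -3.6]
grip_width: 23.7
grip_force: 59.9
```

Run:
```python
from h import *
s=monitor.read_state(); print(np.round(s["position"],1),np.round(s["contact_force"],1),np.round(s["joints"],2))
a=imaging.snapshot("scene"); b=imaging.snapshot("top")
for n,p in(("s",a),("t",b)):
    W=cloud(p)
    for d in imaging.trace(p,"post_center")[:3]:
        q=W[d["pixels"]]; q=q[~np.isnan(q[:,0])]; print(n,d["conf"],d["position"],np.percentile(q,[3,50,97],axis=0).round(1).tolist())
i=np.vstack([a["img"][200:380,60:380],b["img"][180:400,310:630]]); cv2.imwrite("pics/m.png",cv2.resize(i,None,fx=1.5,fy=1.5))
```

```text
[ 491.7 -386.4  161.5] [ 0.3  0.6 -3.6] [-0.67  0.44  0.1   1.24  0.    0.9 ]
s 0.56 [267.8, 255.3] [[517.4, -128.8, 2.0], [547.3, -114.5, 42.6], [555.9, -94.8, 92.1]]
s 0.22 [421.7, 269.7] [[729.9, 150.0, 6.5], [753.2, 165.6, 69.0], [768.5, 192.6, 107.0]]
t 0.61 [534.2, 284.6] [[473.5, -391.2, 116.1], [490.5, -376.3, 152.0], [507.0, -367.8, 204.3]]
```

View pics/m.png

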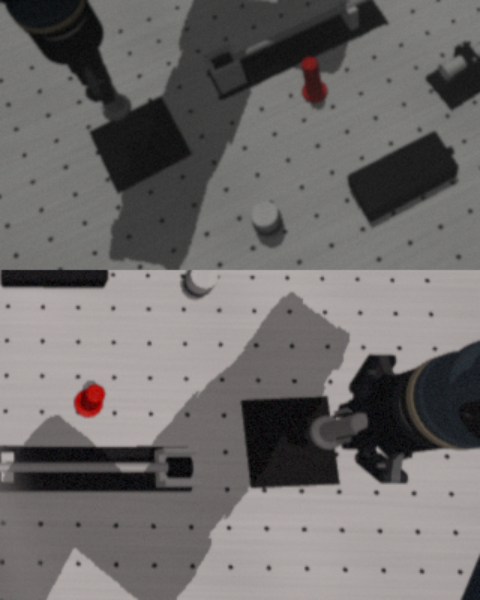

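The post hangs upright in the gripper over the mat. I'll lower it.

Call:
servo_tool --targets '[{"dx": 0, "dy": 0, "dz": 3.5, "turn": 0, "hand": 255}, {"dx": 0, "dy": 0, "dz": 7, "turn": 0, "hand": 255}, {"dx": 0, "dy": 0, "dz": 9, "turn": 0, "hand": 255}, {"dx": 0, "dy": 0, "dz": 10.2, "turn": 0, "hand": 255}, {"dx": 0, "dy": 0, "dz": 10.6, "turn": 0, "hand": 255}, {"dx": 0, "dy": 0, "dz": 10.8, "turn": 0, "hand": 255}, {"dx": 0, "dy": 0, "dz": 11.0, "turn": 0, "hand": 255}, {"dx": 0, "dy": 0, "dz": 11.0, "turn": 0, "hand": 255}, {"dx": 0, "dy": 0, "dz": 11.0, "turn": 0, "hand": 255}]'

```text
time: 6.12
position: [492.2, -387.1, 52.3]
tool_rot: [[-0.0, 1.0, 0.001], [1.0, 0.0, -0.001], [-0.001, 0.001, -1.0]]
contact_force: [-1.1, -0.7, -3.5]
grip_width: 23.7
grip_force: 59.9
```

Call:
servo_tool --targets '[{"dx": 0, "dy": 0, "dz": 0.1, "turn": 0, "hand": 255}, {"dx": 0, "dy": 0, "dz": 0.2, "turn": 0, "hand": 255}, {"dx": 0, "dy": 0, "dz": 0.2, "turn": 0, "hand": 255}]'

```text
time: 6.37
position: [492.2, -387.4, 51.7]
tool_rot: [[0.0, 1.0, 0.002], [1.0, -0.0, -0.002], [-0.002, 0.002, -1.0]]
contact_force: [-3.0, 2.3, 12.2]
grip_width: 23.5
grip_force: 61.4
```

Contact made. I'll let go and retreat up.

Call:
servo_tool --targets '[{"dx": 0, "dy": 0, "dz": -0.1, "turn": 0, "hand": 200}, {"dx": 0, "dy": 0, "dz": -0.1, "turn": 0, "hand": 120}, {"dx": 0, "dy": 0, "dz": -0.1, "turn": 0, "hand": 60}, {"dx": 0, "dy": 0, "dz": -0.1, "turn": 0, "hand": 60}, {"dx": 0, "dy": 0, "dz": -0.1, "turn": 0, "hand": 60}, {"dx": 0, "dy": 0, "dz": -0.1, "turn": 0, "hand": 60}, {"dx": 0, "dy": 0, "dz": -3, "turn": 0, "hand": 60}, {"dx": 0, "dy": 0, "dz": -7, "turn": 0, "hand": 60}, {"dx": 0, "dy": 0, "dz": -11, "turn": 0, "hand": 60}, {"dx": 0, "dy": 0, "dz": -12, "turn": 0, "hand": 60}, {"dx": 0, "dy": 0, "dz": -12, "turn": 0, "hand": 60}]'

```text
time: 7.28
position: [493.3, -388.1, 173.4]
tool_rot: [[-0.0, 1.0, 0.005], [1.0, 0.0, -0.004], [-0.004, 0.005, -1.0]]
contact_force: [-0.1, -0.1, -1.1]
grip_width: 65.5
grip_force: 0.0
```

Run:
```python
from h import *
s=monitor.read_state(); print(np.round(s["position"],1),s["grip_width"])
a=imaging.snapshot("scene"); W=cloud(a)
for d in imaging.trace(a,"post_center")[:3]:
    q=W[d["pixels"]]; q=q[~np.isnan(q[:,0])]; print(d["conf"],d["position"],np.percentile(q,[3,50,97],axis=0).round(1).tolist())
p,W,s=wrist()
q=box(W,(450,-430,70),(540,-340,96)); print("post top",len(q),np.median(q,0).round(1) if len(q) else 0)
q=box(W,(435,-95,51),(470,35,62)); 
if len(q)>5: line(q,"shaft")
```

```text
[ 493.3 -388.1  173.4] 65.54163102797706
0.75 [151.4, 291.3] [[482.8, -402.8, 6.2], [500.7, -385.6, 47.7], [509.2, -371.7, 95.2]]
0.56 [268.2, 253.3] [[524.3, -129.9, 0.5], [547.1, -115.1, 39.9], [557.1, -96.7, 92.3]]
post top 1416 [ 491.  -383.7   92.1]
```

The post stands on the mat (top 92 mm at (491,-384)). Next I'll go above the rod.

Call:
servo_tool --targets '[{"dx": 4, "dy": -0.7, "dz": -3, "turn": 0, "hand": 110}, {"dx": 8, "dy": -1.5, "dz": -3, "turn": 0, "hand": 110}, {"dx": 12, "dy": -2.2, "dz": -3, "turn": 0, "hand": 110}, {"dx": 16, "dy": -3, "dz": -3, "turn": 0, "hand": 110}, {"dx": 20, "dy": -3.7, "dz": -3, "turn": 0, "hand": 110}, {"dx": 23, "dy": -4.2, "dz": -3, "turn": 0, "hand": 110}, {"dx": 24, "dy": -4.3, "dz": -3, "turn": 0, "hand": 110}, {"dx": 24, "dy": -4.3, "dz": -3, "turn": 0, "hand": 110}, {"dx": 24, "dy": -4.3, "dz": -3, "turn": 0, "hand": 110}]'

```text
time: 8.18
position: [448.4, -146.5, 198.4]
tool_rot: [[-0.002, 1.0, -0.001], [1.0, 0.002, 0.0], [0.0, -0.001, -1.0]]
contact_force: [-0.3, 0.4, -0.3]
grip_width: 48.7
grip_force: 0.0
```

Run:
```python
from h import *
p,W,s=wrist(); cv2.imwrite("pics/w2.png",p["img"]); print(np.round(s["position"],1),s["grip_width"])
for y in range(-260,50,10):
    b=box(W,(425,y,49.5),(475,y+10,80))
    if len(b)>3: print(y,len(b),np.percentile(b[:,0],[2,98]).round(1),np.percentile(b[:,2],95).round(1),b[:,1].max().round(1))
m=imaging.trace(p,"rod_center"); 
for d in m[:2]:
    q=W[d["pixels"]]; q=q[~np.isnan(q[:,0])]; print(d["conf"],d["position"],np.percentile(q,[1,50,99],axis=0).round(1).tolist())
    q=q[(q[:,2]>50)&(q[:,1]>-170)&(q[:,1]<30)]; line(q,"rod")
```

```text
[ 448.4 -146.5  198.4] 48.70444631862734
-250 76 [427.  474.1] 68.7 -240.1
-240 400 [427.2 473.7] 68.2 -230.0
-230 506 [427.4 472.8] 68.1 -220.0
-220 514 [427.2 473. ] 68.2 -210.0
-210 658 [425.9 473.1] 68.3 -200.0
-200 191 [443.2 472.6] 65.2 -190.0
-190 168 [443.3 454.9] 56.3 -180.1
-180 168 [443.3 454.9] 56.3 -170.0
-170 180 [443.3 454.8] 56.3 -160.0
-160 179 [442.5 454.7] 56.3 -150.3
-150 187 [442.6 453.8] 56.2 -140.0
-140 185 [442.6 453.7] 56.4 -130.1
-130 192 [442.6 453.7] 56.3 -120.0
-120 200 [441.8 453.6] 56.3 -110.0
-110 199 [441.9 453.6] 56.1 -100.2
-100 206 [441.9 453.5] 56.2 -90.4
-90 209 [441.1 453.4] 56.3 -80.5
-80 207 [441.1 452.6] 56.2 -70.4
-70 208 [441.2 452.6] 56.4 -60.3
-60 211 [440.4 452.6] 56.5 -50.0
-50 203 [440.4 451.8] 56.5 -40.0
-40 192 [441.1 451.8] 56.5 -30.0
-30 185 [440.3 451.3] 56.5 -20.1
-20 232 [429.1 457.4] 56.8 -10.0
-10 520 [428.4 463. ] 57.0 -0.0
0 372 [428.3 462.3] 56.8 10.0
10 193 [439.4 451. ] 56.9 20.0
20 180 [439.4 451. ] 56.8 29.9
30 53 [438.5 450.2] 55.8 33.4
0.73 [315.2, 181.7] [[438.0, -235.3, 35.2], [447.4, -111.3, 55.0], [462.0, 29.6, 63.6]]
rod n 3852 x=-0.0201*y+445.53 ang 0.0201 yrange [-168.1   27.8] z [54.7 56.4]
0.71 [322.6, 150.8] [[416.2, -240.3, -0.4], [451.8, -91.7, 8.0], [478.3, 47.1, 68.1]]
rod n 872 x=-0.0153*y+445.91 ang 0.0153 yrange [-165.9   23.2] z [55.1 56.9]
```

Call:
servo_tool --targets '[{"dx": 1.65, "dy": -0.03, "dz": 4, "turn": -0.02, "hand": 110}, {"dx": 1.65, "dy": -0.03, "dz": 8, "turn": -0.02, "hand": 110}, {"dx": 1.65, "dy": -0.03, "dz": 12, "turn": -0.02, "hand": 110}, {"dx": 1.65, "dy": -0.03, "dz": 15.5, "turn": -0.02, "hand": 110}, {"dx": 1.65, "dy": -0.03, "dz": 16.9, "turn": -0.02, "hand": 110}, {"dx": 1.65, "dy": -0.03, "dz": 16.9, "turn": -0.02, "hand": 110}, {"dx": 1.65, "dy": -0.03, "dz": 16.9, "turn": -0.02, "hand": 255}, {"dx": 1.65, "dy": -0.03, "dz": 16.9, "turn": -0.02, "hand": 255}, {"dx": 1.65, "dy": -0.03, "dz": 16.9, "turn": -0.02, "hand": 255}, {"dx": 1.65, "dy": -0.03, "dz": 16.9, "turn": -0.02, "hand": 255}, {"dx": 1.65, "dy": -0.03, "dz": 16.9, "turn": -0.02, "hand": 255}, {"dx": 1.65, "dy": -0.03, "dz": 16.9, "turn": -0.02, "hand": 255}, {"dx": 1.65, "dy": -0.03, "dz": 16.9, "turn": -0.02, "hand": 255}]' --squeeze 100

```text
time: 9.37
position: [449.5, -131.1, 31.8]
tool_rot: [[-0.02, 1.0, 0.003], [1.0, 0.02, -0.002], [-0.002, 0.003, -1.0]]
contact_force: [-0.7, -2.3, 6.9]
grip_width: 8.7
grip_force: 97.7
```

Call:
servo_tool --targets '[{"dx": 0, "dy": 0, "dz": -2, "turn": 0, "hand": 255}, {"dx": 0, "dy": 0, "dz": -5, "turn": 0, "hand": 255}, {"dx": 0, "dy": 0, "dz": -8.5, "turn": 0, "hand": 255}, {"dx": 0, "dy": 0, "dz": -11.5, "turn": 0, "hand": 255}, {"dx": 0, "dy": 2, "dz": -11.5, "turn": -0.01, "hand": 255}, {"dx": 0.2, "dy": 5, "dz": -11.5, "turn": -0.02, "hand": 255}, {"dx": 0.3, "dy": 8, "dz": -11.5, "turn": -0.04, "hand": 255}, {"dx": 0.5, "dy": 11, "dz": -11.5, "turn": -0.05, "hand": 255}, {"dx": 0.6, "dy": 14, "dz": -11.5, "turn": -0.06, "hand": 255}, {"dx": 0.8, "dy": 17, "dz": -11.5, "turn": -0.08, "hand": 255}, {"dx": 0.86, "dy": 19.5, "dz": -10, "turn": -0.09, "hand": 255}, {"dx": 0.86, "dy": 20.5, "dz": -8, "turn": -0.09, "hand": 255}, {"dx": 0.86, "dy": 20.5, "dz": -6.5, "turn": -0.09, "hand": 255}, {"dx": 0.86, "dy": 20.5, "dz": -6, "turn": -0.09, "hand": 255}, {"dx": 0.86, "dy": 20.5, "dz": -6, "turn": -0.09, "hand": 255}, {"dx": 0.86, "dy": 20.5, "dz": -6, "turn": -0.09, "hand": 255}]'

```text
time: 10.7
position: [652.8, -117.6, 91.0]
tool_rot: [[-0.11, 0.994, -0.0], [0.994, 0.11, 0.0], [0.0, -0.0, -1.0]]
contact_force: [1.2, -0.6, -3.7]
grip_width: 8.9
grip_force: 98.0
```

Run:
```python
from h import *
p,W,s=wrist(); cv2.imwrite("pics/w3.png",p["img"]); print(np.round(s["position"],1),np.round(s["contact_force"],1),np.round(s["ft_torque"],2),np.round(s["tool_rot"],3).tolist(),s["grip_width"])
z0=s["position"][2]+19
P=box(W,(600,-110,z0-20),(680,80,z0+20))
for y in range(-110,70,12):
    b=P[(P[:,1]>=y)&(P[:,1]<y+12)]
    if len(b)>3: print(y,len(b),np.percentile(b[:,0],[2,98]).round(1),np.percentile(b[:,2],[5,97]).round(1),b[:,1].max().round(1))
print("mouth")
for y in range(60,160,6):
    b=box(W,(600,y,55),(680,y+6,76))
    if len(b)>3: print(y,len(b),np.percentile(b[:,0],[2,98]).round(1),np.percentile(b[:,2],97).round(1),b[:,1].min().round(1))
for cam in("scene","top"):
    p=imaging.snapshot(cam); V=cloud(p); cv2.imwrite(f"pics/{cam}3.png",p["img"])
    P=box(V,(600,-100,z0-20),(690,75,z0+25))
    for y in range(-100,70,20):
        b=P[(P[:,1]>=y)&(P[:,1]<y+20)]
        if len(b)>3: print(cam,y,len(b),b.mean(0).round(1),np.percentile(b[:,0],[2,98]).round(1),np.percentile(b[:,2],[2,97]).round(1),b[:,1].max().round(1))
```

```text
[ 652.8 -117.6   91. ] [ 1.2 -0.6 -3.7] [-0.07 -0.02 -0.02] [[-0.11, 0.994, -0.0], [0.994, 0.11, 0.0], [0.0, -0.0, -1.0]] 8.947319253110791
-110 3046 [640.2 668.7] [ 99.9 128.4] -98.0
-98 1088 [644.  655.8] [110.4 115.3] -86.0
-86 1179 [642.6 654.3] [110.5 115.1] -74.0
-74 1265 [641.3 652.9] [110.4 115.2] -62.0
-62 1337 [640.  651.7] [110.3 115.1] -50.0
-50 1327 [638.8 650.4] [110.2 115.1] -38.0
-38 1337 [637.3 649. ] [110.  115.1] -26.0
-26 1281 [636.1 647.7] [110.3 115. ] -14.0
-14 1229 [634.6 646.3] [109.9 115. ] -2.0
-2 201 [634.  645.6] [109.6 114.7] 1.7
mouth
scene -100 19 [652.9 -83.7 113. ] [646.7 656.5] [107.4 115.4] -80.2
scene -80 52 [650.5 -69.7 114. ] [643.7 655.7] [109.1 118.6] -60.3
scene -60 48 [648.3 -49.9 114.1] [642.  653.4] [109.  117.8] -40.3
scene -40 52 [646.2 -29.5 113.9] [640.1 651.1] [107.8 117.5] -20.1
scene -20 46 [643.9  -9.5 113.6] [636.7 648.6] [108.9 117.9] -0.3
scene 0 46 [641.9   9.5 113.7] [635.4 646.9] [108.  118.3] 19.5
scene 20 48 [639.3  29.9 112.8] [632.6 644.4] [107.9 117. ] 39.9
scene 40 29 [638.   46.1 113.2] [632.  642.2] [108.9 117.7] 53.8
top -60 10 [644.  -43.4 114.2] [639.3 650.9] [111. 116.] -40.0
top -40 66 [642.3 -30.4 114.7] [637.  648.9] [109.3 118.4] -21.2
top -20 70 [640.1 -10.2 114.2] [634.5 646.6] [108.8 117.3] -0.5
top 0 68 [637.6  10.  114.4] [632.4 644.1] [109.8 117.7] 20.0
top 20 68 [635.7  29.7 114.3] [630.2 641.9] [109.7 117.7] 38.7
top 40 42 [634.   46.3 114.4] [629.6 639.3] [110. 118.] 53.9
```

View pics/w3.png

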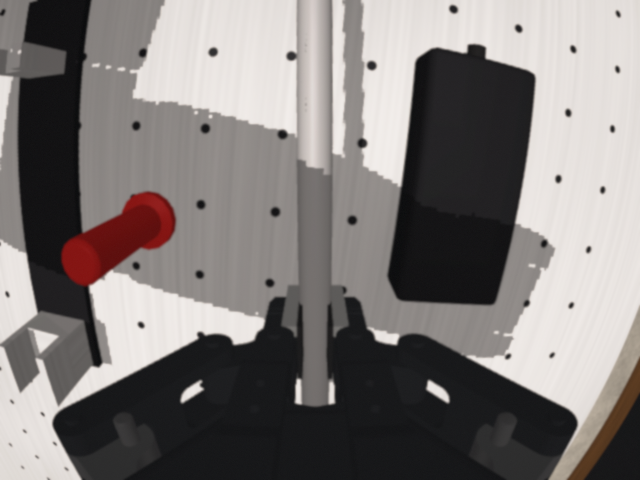

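Call:
servo_tool --targets '[{"dx": -0.3, "dy": 0.1, "dz": 2, "turn": 0, "hand": 255}, {"dx": -0.3, "dy": 0.1, "dz": 4, "turn": 0, "hand": 255}, {"dx": -0.3, "dy": 0.1, "dz": 4.9, "turn": 0, "hand": 255}, {"dx": -0.3, "dy": 0.1, "dz": 4.9, "turn": 0, "hand": 255}, {"dx": -0.3, "dy": 0.1, "dz": 4.9, "turn": 0, "hand": 255}, {"dx": -0.3, "dy": 0.1, "dz": 4.9, "turn": 0, "hand": 255}]'

```text
time: 11.35
position: [655.1, -120.6, 42.7]
tool_rot: [[-0.11, 0.994, 0.002], [0.994, 0.11, -0.0], [-0.0, 0.002, -1.0]]
contact_force: [-0.2, -0.0, -2.7]
grip_width: 9.0
grip_force: 98.0
```

Run:
```python
from h import *
p,W,s=wrist(); print(np.round(s["position"],1),np.round(s["contact_force"],1),np.round(s["tool_rot"],3).tolist())
for y in range(-96,30,24):
    b=box(W,(600,y,54),(690,y+24,80))
    if len(b)>3: print(y,len(b),np.percentile(b[:,0],[2,98]).round(1),b[b[:,2]>b[:,2].max()-2].mean(0).round(1),np.percentile(b[:,2],[97]).round(1))
I=[]
for cam,(r,c) in(("scene",(215,330)),("top",(190,235))):
    p=imaging.snapshot(cam); V=cloud(p); I.append(cv2.resize(p["img"][r:r+65,c:c+100],None,fx=6,fy=4.5*1,interpolation=cv2.INTER_CUBIC))
    for y in list(range(-10,64,12))+[66,72,78,84,126,132,138,144,150]:
        w=12 if y<60 else 6
        b=box(V,(600,y,50),(690,y+w,80))
        if len(b)>3: print(cam,y,len(b),np.percentile(b[:,0],[3,97]).round(1),np.percentile(b[:,2],[50,97]).round(1),b[b[:,2]>np.percentile(b[:,2],75)].mean(0).round(1))
cv2.imwrite("pics/in.png",np.vstack(I))
```

```text
[ 655.1 -120.6   42.7] [-0.2 -0.  -2.7] [[-0.11, 0.994, 0.002], [0.994, 0.11, -0.0], [-0.0, 0.002, -1.0]]
-96 2323 [644.7 657.1] [651.  -84.   66.5] [67.]
-72 2651 [641.9 654.5] [648.3 -60.5  66.3] [66.8]
-48 2639 [639.3 651.6] [645.8 -36.8  66.4] [66.7]
-24 2166 [636.9 649. ] [643.  -14.2  66.3] [66.6]
scene -10 28 [638.  649.4] [64.  68.4] [645.4  -2.7  67.2]
scene 2 25 [637.7 647.9] [64.6 68.3] [642.8   4.6  67.5]
scene 14 27 [636.5 647.4] [65.7 69.6] [641.8  19.1  68.6]
scene 26 29 [633.9 645.1] [64.  68.3] [641.2  34.2  67.3]
scene 38 22 [633.8 644.3] [64.3 67.7] [639.7  41.3  66.7]
scene 62 39 [621.7 648. ] [62.6 77. ] [637.8  65.8  75.1]
scene 66 46 [624.  647.9] [63.2 75.9] [636.5  68.8  74.3]
scene 72 24 [627.5 646. ] [70.  75.6] [632.1  75.1  74. ]
scene 78 25 [625.5 645.5] [70.6 73.6] [636.6  81.3  72.7]
scene 84 24 [624.2 644.3] [69.2 74.4] [632.6  86.8  72.8]
scene 126 20 [621.8 639.6] [70.8 72.5] [628.5 129.2  72.3]
scene 132 24 [617.6 638.9] [69.4 73.9] [630.7 133.8  72.9]
scene 138 25 [618.5 638.8] [69.7 73. ] [627.9 141.6  72.5]
scene 144 22 [618.1 637.2] [68.6 75. ]
[... 224 characters left out ...]
.3] [637.5  21.7  67.1]
top 26 37 [631.8 642. ] [64.7 68.3] [636.6  31.4  67.2]
top 38 34 [631.2 641.2] [64.4 68.3] [635.8  42.4  67. ]
top 62 27 [620.  644.4] [70.2 76.7] [631.3  66.5  75.8]
top 66 46 [620.3 645.3] [70.8 75.7] [631.5  69.6  74.7]
top 72 34 [621.1 643.5] [71.5 75.3] [633.   74.4  74.3]
top 78 40 [620.9 641.6] [69.7 72.8] [632.2  80.4  72.4]
top 84 39 [620.5 642.5] [69.5 74.2] [632.   87.   72.9]
top 126 37 [615.7 637. ] [69.7 73.9] [625.8 128.8  72.8]
top 132 35 [615.3 636.7] [70.2 73.5] [623.9 134.7  72.6]
top 138 33 [615.1 634.5] [69.2 72.9] [623.7 140.3  72.5]
top 144 36 [613.5 634.3] [69.8 74.5] [623.3 147.   73.3]
top 150 36 [613.3 634.7] [69.8 72.8] [622.8 152.8  72. ]
```

View pics/in.png

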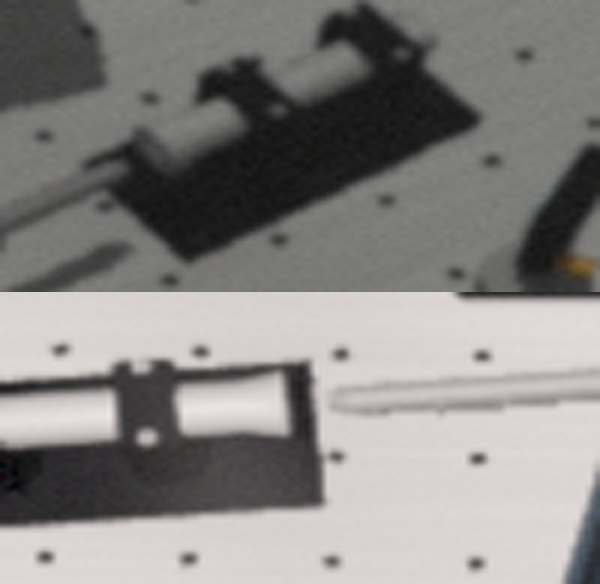

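Both views show the tip just ahead of the mouth and on its axis (top crop: tip at (335,400), tube axis at row ~405). I'll feed it in slowly.

Call:
servo_tool --targets '[{"dx": 0.6, "dy": 0, "dz": 0.05, "turn": 0, "hand": 255}, {"dx": 1.2, "dy": 0, "dz": 0.05, "turn": 0, "hand": 255}, {"dx": 1.8, "dy": 0, "dz": 0.05, "turn": 0, "hand": 255}, {"dx": 2.4, "dy": 0, "dz": 0.05, "turn": 0, "hand": 255}, {"dx": 3.0, "dy": 0, "dz": 0.05, "turn": 0, "hand": 255}, {"dx": 3.6, "dy": 0, "dz": 0.05, "turn": 0, "hand": 255}, {"dx": 4.2, "dy": 0, "dz": 0.05, "turn": 0, "hand": 255}, {"dx": 4.2, "dy": 0, "dz": 0.05, "turn": 0, "hand": 255}]'

```text
time: 12.17
position: [649.6, -77.3, 40.8]
tool_rot: [[-0.111, 0.994, -0.0], [0.994, 0.111, 0.0], [0.001, -0.0, -1.0]]
contact_force: [-0.5, 0.5, -2.9]
grip_width: 8.9
grip_force: 98.0
```

Call:
servo_tool --targets '[{"dx": 0.8, "dy": 0.03, "dz": -0.05, "turn": 0, "hand": 255}, {"dx": 1.6, "dy": 0.03, "dz": -0.05, "turn": 0, "hand": 255}, {"dx": 2.4, "dy": 0.03, "dz": -0.05, "turn": 0, "hand": 255}, {"dx": 3.2, "dy": 0.03, "dz": -0.05, "turn": 0, "hand": 255}, {"dx": 4.0, "dy": 0.03, "dz": -0.05, "turn": 0, "hand": 255}, {"dx": 4.8, "dy": 0.03, "dz": -0.05, "turn": 0, "hand": 255}, {"dx": 4.8, "dy": 0.03, "dz": -0.05, "turn": 0, "hand": 255}]'

```text
time: 12.75
position: [644.6, -29.2, 41.3]
tool_rot: [[-0.111, 0.994, -0.0], [0.994, 0.111, 0.001], [0.001, -0.0, -1.0]]
contact_force: [-0.6, -0.2, -2.4]
grip_width: 8.7
grip_force: 98.0
```

Call:
servo_tool --targets '[{"dx": 0.8, "dy": 0, "dz": 0, "turn": 0, "hand": 255}, {"dx": 1.6, "dy": 0, "dz": 0, "turn": 0, "hand": 255}, {"dx": 2.4, "dy": 0, "dz": 0, "turn": 0, "hand": 255}, {"dx": 3.2, "dy": 0, "dz": 0, "turn": 0, "hand": 255}, {"dx": 4.0, "dy": 0, "dz": 0, "turn": 0, "hand": 255}, {"dx": 4.8, "dy": 0, "dz": 0, "turn": 0, "hand": 255}, {"dx": 5.6, "dy": 0, "dz": 0, "turn": 0, "hand": 255}, {"dx": 6.0, "dy": 0, "dz": 0, "turn": 0, "hand": 255}, {"dx": 6.0, "dy": 0, "dz": 0, "turn": 0, "hand": 255}, {"dx": 6.0, "dy": 0, "dz": 0, "turn": 0, "hand": 255}]'

```text
time: 13.58
position: [638.3, 28.9, 41.3]
tool_rot: [[-0.11, 0.994, 0.0], [0.994, 0.11, -0.0], [-0.0, 0.0, -1.0]]
contact_force: [1.0, -0.6, -1.5]
grip_width: 9.0
grip_force: 98.0
```

Call:
servo_tool --targets '[{"dx": 0, "dy": 0, "dz": 0, "turn": 0, "hand": 200}, {"dx": 0, "dy": 0, "dz": 0, "turn": 0, "hand": 150}, {"dx": 0, "dy": 0, "dz": 0, "turn": 0, "hand": 100}, {"dx": 0, "dy": 0, "dz": 0, "turn": 0, "hand": 100}, {"dx": 0, "dy": 0, "dz": 0, "turn": 0, "hand": 100}, {"dx": 0, "dy": 0, "dz": 0, "turn": 0, "hand": 100}, {"dx": 0, "dy": 0, "dz": -4, "turn": 0, "hand": 100}, {"dx": 0, "dy": 0, "dz": -8, "turn": 0, "hand": 100}, {"dx": -2, "dy": 0, "dz": -12, "turn": 0, "hand": 100}, {"dx": -5, "dy": 0, "dz": -13, "turn": 0, "hand": 100}, {"dx": -5, "dy": 0, "dz": -13, "turn": 0, "hand": 100}, {"dx": -5, "dy": 0, "dz": -13, "turn": 0, "hand": 100}]'

```text
time: 14.58
position: [644.4, -22.4, 172.4]
tool_rot: [[-0.108, 0.994, 0.002], [0.994, 0.108, 0.0], [-0.0, 0.002, -1.0]]
contact_force: [-0.6, 0.8, -0.3]
grip_width: 51.9
grip_force: 0.0
```

Run:
```python
from h import *
p,W,s=wrist(); cv2.imwrite("pics/w4.png",p["img"]); print(np.round(s["position"],1),s["grip_width"])
for y in range(-110,150,8):
    b=box(W,(600,y,36),(690,y+8,80))
    if len(b)>3: print(y,len(b),np.percentile(b[:,0],[3,97]).round(1),np.percentile(b[:,2],[97]).round(1),b[:,1].min().round(1))
p=imaging.snapshot("top"); V=cloud(p); q=imaging.snapshot("scene"); cv2.imwrite("pics/t4.png",cv2.resize(np.hstack([p["img"][180:290,200:360],q["img"][190:300,270:430]]),None,fx=2.5,fy=2.5,interpolation=cv2.INTER_CUBIC))
b=box(V,(560,190,45),(690,380,75)); print("far tip",len(b),b[:,1].max() if len(b) else 0)
b=box(V,(600,-110,36),(690,60,85)); print("near",b[:,1].min(),[ (y,np.percentile(c[:,0],[3,97]).round(1),np.percentile(c[:,2],97).round(1)) for y in range(-100,60,10) if len(c:=b[(b[:,1]>=y)&(b[:,1]<y+10)])>3])
```

```text
[644.4 -22.4 172.4] 51.896527839398104
-78 292 [636.4 661.7] [65.6] -77.9
-70 341 [635.7 661.4] [66.] -70.0
-62 349 [634.9 660.2] [66.4] -61.9
-54 548 [634.6 659.5] [66.5] -54.0
-46 173 [640.3 655. ] [59.4] -45.9
-38 178 [639.5 651.2] [59.8] -38.0
-30 180 [638.6 650.3] [60.2] -30.0
-22 184 [637.9 649.4] [60.4] -22.0
-14 179 [637.  648.5] [60.8] -14.0
-6 190 [636.2 647.6] [61.] -6.0
2 203 [634.7 646.6] [61.3] 2.0
10 198 [633.9 645.7] [61.6] 10.1
18 209 [633.  644.8] [62.] 18.0
26 205 [632.2 643.9] [62.5] 26.0
34 212 [631.5 643. ] [63.] 34.0
42 211 [630.6 642.1] [63.] 42.0
50 210 [629.8 641.3] [63.2] 50.0
58 276 [622.2 640.2] [74.3] 58.0
66 486 [621.6 645.9] [74.6] 66.0
74 411 [621.9 643.8] [72.5] 74.1
82 408 [621.2 642.7] [71.8] 82.0
90 415 [619.5 641.8] [71.9] 90.1
98 998 [611.  648.6] [78.1] 98.0
106 741 [610.5 647.9] [79.5] 106.0
114 551 [610.3 647.3] [78.4] 114.0
122 358 [616.2 637.3] [72.1] 122.0
130 365 [615.9 636.9] [72.] 130.0
138 133 [615.1 636.5] [71.8] 138.0
far tip 32 199.01749045584805Traceback (most recent call last):
  File "<stdin>", line 8, in <module>
    return umr_minimum(a, axis, None, out, keepdims, initial, where)
ValueError: zero-size array to reduction operation minimum which has no identity
```

View pics/t4.png

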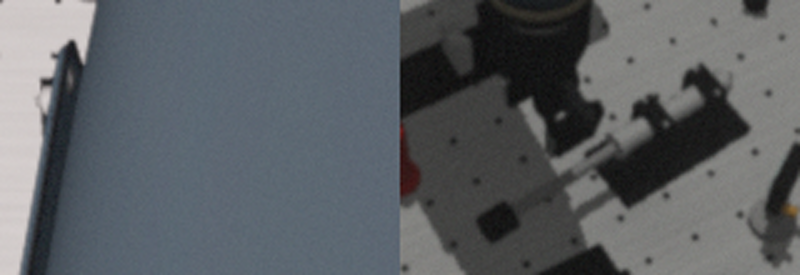

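The rod lies untouched in the tube (scene crop: knob at (498,222), shaft entering the mouth). The knob centre is at about (648.5,-63,52). Now I'll take the knob.

Call:
servo_tool --targets '[{"dx": -2.5, "dy": -0.03, "dz": 0, "turn": 0, "hand": 120}, {"dx": -4.3, "dy": -0.05, "dz": 2, "turn": 0, "hand": 120}, {"dx": -4.3, "dy": -0.05, "dz": 5, "turn": 0, "hand": 120}, {"dx": -4.3, "dy": -0.05, "dz": 8.5, "turn": 0, "hand": 120}, {"dx": -4.3, "dy": -0.05, "dz": 11.5, "turn": 0, "hand": 120}, {"dx": -4.3, "dy": -0.05, "dz": 13.2, "turn": 0, "hand": 120}, {"dx": -4.3, "dy": -0.05, "dz": 13.7, "turn": 0, "hand": 120}, {"dx": -4.3, "dy": -0.05, "dz": 13.7, "turn": 0, "hand": 120}, {"dx": -4.3, "dy": -0.05, "dz": 13.7, "turn": 0, "hand": 120}]'

```text
time: 15.48
position: [648.2, -63.3, 34.6]
tool_rot: [[-0.111, 0.994, -0.0], [0.994, 0.111, 0.0], [0.0, -0.0, -1.0]]
contact_force: [-1.4, 0.2, 0.2]
grip_width: 44.9
grip_force: 0.0
```

Call:
servo_tool --targets '[{"dx": -0.2, "dy": 0, "dz": 0, "turn": 0, "hand": 255}, {"dx": -0.2, "dy": 0, "dz": 0, "turn": 0, "hand": 255}, {"dx": -0.2, "dy": 0, "dz": 0, "turn": 0, "hand": 255}, {"dx": -0.2, "dy": 0, "dz": 0, "turn": 0, "hand": 255}, {"dx": -0.2, "dy": 0, "dz": 0, "turn": 0, "hand": 255}, {"dx": -0.2, "dy": 0, "dz": 0, "turn": 0, "hand": 255}]' --squeeze 50

```text
time: 15.98
position: [649.1, -66.0, 35.3]
tool_rot: [[-0.11, 0.994, 0.002], [0.994, 0.11, -0.0], [-0.0, 0.002, -1.0]]
contact_force: [1.4, 0.5, 4.3]
grip_width: 26.5
grip_force: 49.4
```

Call:
servo_tool --targets '[{"dx": 0.8, "dy": -0.05, "dz": -0.05, "turn": 0, "hand": 255}, {"dx": 1.6, "dy": -0.05, "dz": -0.08, "turn": 0, "hand": 255}, {"dx": 2.4, "dy": -0.05, "dz": -0.12, "turn": 0, "hand": 255}, {"dx": 3.2, "dy": -0.05, "dz": -0.16, "turn": 0, "hand": 255}, {"dx": 4.0, "dy": -0.05, "dz": -0.2, "turn": 0, "hand": 255}, {"dx": 4.8, "dy": -0.05, "dz": -0.23, "turn": 0, "hand": 255}, {"dx": 4.8, "dy": -0.05, "dz": -0.23, "turn": 0, "hand": 255}]'

```text
time: 16.57
position: [642.9, -17.5, 37.5]
tool_rot: [[-0.11, 0.994, 0.001], [0.994, 0.11, 0.0], [0.0, 0.001, -1.0]]
contact_force: [0.2, 3.4, 6.6]
grip_width: 26.6
grip_force: 49.7
```

Call:
servo_tool --targets '[{"dx": 0.8, "dy": 0, "dz": -0.03, "turn": 0, "hand": 255}, {"dx": 1.6, "dy": 0, "dz": -0.06, "turn": 0, "hand": 255}, {"dx": 2.4, "dy": 0, "dz": -0.1, "turn": 0, "hand": 255}, {"dx": 3.2, "dy": 0, "dz": -0.13, "turn": 0, "hand": 255}, {"dx": 4.0, "dy": 0, "dz": -0.16, "turn": 0, "hand": 255}, {"dx": 4.8, "dy": 0, "dz": -0.2, "turn": 0, "hand": 255}, {"dx": 5.4, "dy": 0, "dz": -0.22, "turn": 0, "hand": 255}, {"dx": 5.4, "dy": 0, "dz": -0.22, "turn": 0, "hand": 255}, {"dx": 5.4, "dy": 0, "dz": -0.22, "turn": 0, "hand": 255}]'

```text
time: 17.32
position: [637.1, 36.3, 39.8]
tool_rot: [[-0.11, 0.994, 0.002], [0.994, 0.11, 0.001], [0.001, 0.002, -1.0]]
contact_force: [-0.0, 2.6, 8.7]
grip_width: 26.5
grip_force: 49.7
```

Run:
```python
from h import *
s=monitor.read_state(); print(np.round(s["position"],1),np.round(s["contact_force"],1))
q=imaging.snapshot("scene"); V=cloud(q); cv2.imwrite("pics/s5.png",cv2.resize(q["img"][170:290,320:480],None,fx=5,fy=5,interpolation=cv2.INTER_CUBIC))
b=box(V,(560,200,45),(690,380,75)); print("far tip",len(b),np.sort(b[:,1])[-5:],b.mean(0))
```

```text
[637.1  36.3  39.8] [-0.   2.6  8.7]
far tip 189 [296.34369515 297.28972808 297.35146988 298.75389887 302.19989364] [615.94499619 248.61158838  69.23526379]
```

View pics/s5.png

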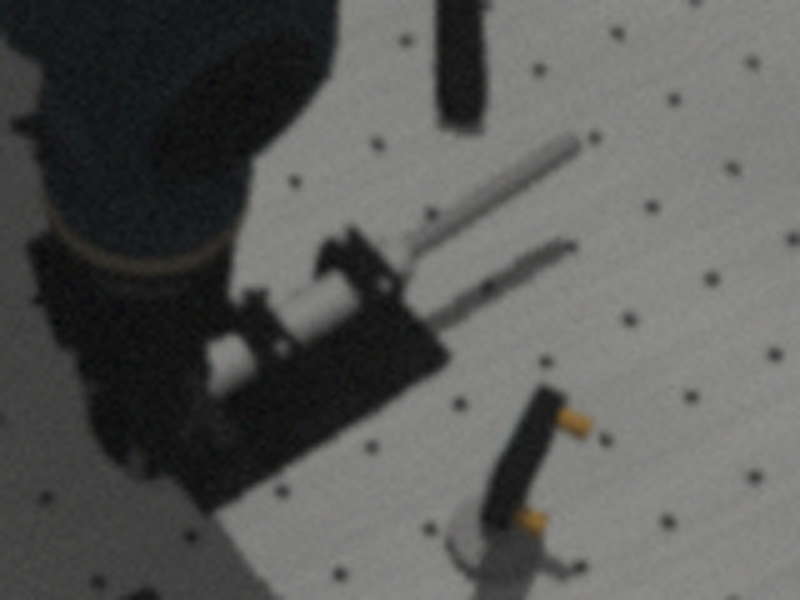

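Call:
servo_tool --targets '[{"dx": 0.4, "dy": 0, "dz": -0.1, "turn": 0, "hand": 255}, {"dx": 0.8, "dy": 0, "dz": -0.15, "turn": 0, "hand": 255}, {"dx": 1.0, "dy": 0, "dz": -0.15, "turn": 0, "hand": 255}, {"dx": 1.1, "dy": 0, "dz": -0.15, "turn": 0, "hand": 255}, {"dx": 1.2, "dy": 0, "dz": -0.15, "turn": 0, "hand": 255}, {"dx": 1.2, "dy": 0, "dz": -0.15, "turn": 0, "hand": 255}]'

```text
time: 17.87
position: [635.6, 46.3, 40.7]
tool_rot: [[-0.109, 0.994, 0.001], [0.994, 0.109, -0.002], [-0.002, 0.001, -1.0]]
contact_force: [1.4, -8.0, 6.1]
grip_width: 26.6
grip_force: 49.6
```

Call:
servo_tool --targets '[{"dx": 0.1, "dy": 0, "dz": 0, "turn": 0, "hand": 255}, {"dx": 0.2, "dy": 0, "dz": 0, "turn": 0, "hand": 255}, {"dx": 0.3, "dy": 0, "dz": 0, "turn": 0, "hand": 255}, {"dx": 0.3, "dy": 0, "dz": 0, "turn": 0, "hand": 255}]'

```text
time: 18.2
position: [635.6, 46.5, 40.8]
tool_rot: [[-0.107, 0.994, 0.002], [0.994, 0.107, -0.007], [-0.007, 0.001, -1.0]]
contact_force: [1.6, -21.5, 7.6]
grip_width: 26.3
grip_force: 49.7
```

Seated: the force climbs to 21 N with no motion. I'll ease off, release and retreat.

Call:
servo_tool --targets '[{"dx": -0.2, "dy": 0, "dz": 0, "turn": 0, "hand": 255}, {"dx": -0.3, "dy": 0, "dz": 0, "turn": 0, "hand": 200}, {"dx": -0.3, "dy": 0, "dz": 0, "turn": 0, "hand": 130}, {"dx": -0.3, "dy": 0, "dz": 0, "turn": 0, "hand": 110}, {"dx": -0.3, "dy": 0, "dz": 0, "turn": 0, "hand": 110}, {"dx": -0.3, "dy": 0, "dz": 0, "turn": 0, "hand": 110}, {"dx": -0.3, "dy": 0, "dz": -4, "turn": 0, "hand": 110}, {"dx": -0.3, "dy": 0, "dz": -8, "turn": 0, "hand": 110}, {"dx": -4, "dy": 0, "dz": -12, "turn": 0, "hand": 110}, {"dx": -8, "dy": 0, "dz": -14, "turn": 0, "hand": 110}, {"dx": -8, "dy": 0, "dz": -14, "turn": 0, "hand": 110}, {"dx": -8, "dy": 0, "dz": -14, "turn": 0, "hand": 110}]'

```text
time: 19.2
position: [644.9, -31.8, 182.6]
tool_rot: [[-0.107, 0.994, 0.004], [0.994, 0.107, -0.0], [-0.001, 0.004, -1.0]]
contact_force: [-0.1, -0.6, -0.7]
grip_width: 48.4
grip_force: 0.0
```

Run:
```python
from h import *
p,W,s=wrist(); print(np.round(s["position"],1),np.round(s["contact_force"],1))
for y in range(24,90,4):
    b=box(W,(600,y,40),(690,y+4,80))
    if len(b)>3: print(y,len(b),np.percentile(b[:,0],[3,97]).round(1),np.percentile(b[:,2],[97]).round(1),b[:,1].min().round(1))
q=imaging.snapshot("scene"); V=cloud(q)
b=box(V,(560,200,45),(690,380,75)); print("far tip",len(b),np.sort(b[:,1])[-5:])
b=box(V,(450,-430,86),(540,-340,97)); print("post",len(b),b.mean(0).round(1))
cv2.imwrite("pics/end.png",np.hstack([cv2.resize(p["img"][60:220,230:400],(400,376)),cv2.resize(q["img"][180:280,340:446],(400,376),interpolation=cv2.INTER_CUBIC)]))
```

```text
[644.9 -31.8 182.6] [-0.1 -0.6 -0.7]
32 57 [623.4 641.8] [71.5] 33.7
36 222 [623.2 648.7] [72.2] 36.0
40 230 [622.9 648.6] [72.2] 40.0
44 226 [622.4 647.7] [72.4] 44.0
48 224 [621.8 647.2] [72.2] 48.0
52 222 [622.2 646.6] [72.2] 52.0
56 223 [621.8 646.3] [72.2] 56.0
60 208 [621.6 645.9] [72.3] 60.0
64 250 [621.  646.1] [74.7] 64.1
68 209 [621.4 646.1] [74.1] 68.0
72 204 [621.7 645. ] [73.] 72.0
76 178 [622.  643.7] [72.4] 76.0
80 189 [621.4 642.4] [72.] 80.0
84 194 [620.9 642.6] [71.9] 84.0
88 186 [620.3 642.4] [71.9] 88.1
far tip 206 [307.4568156  307.74530632 310.61058709 311.15755722 311.29127752]
post 100 [ 493.9 -386.9   93.2]
```

View pics/end.png

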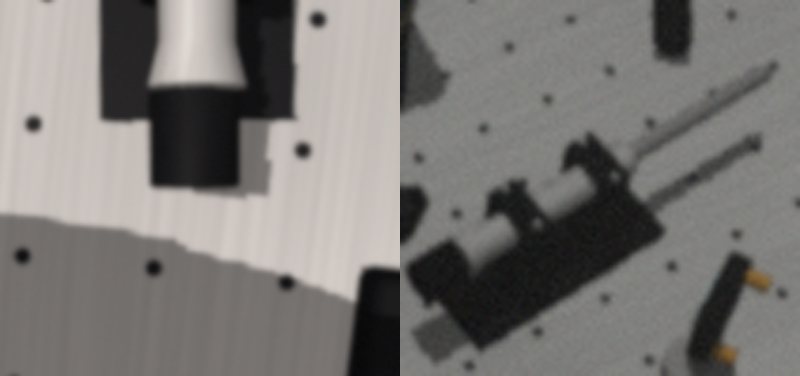

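The wrist crop shows the knob's shoulder flush against the flared mouth (row ~88), with no gap. The scene crop shows the tip well out of the far end. The post stands on the mat, so I'll hand in.

```bash
python3 -c "
from workcell import robot
print(robot.hand_in())"
```

```text
the job is handed in; nothing more can be done
None
```

The job is handed in: in the last images the steel post stands upright on the mat and the rod is fully home, its knob's shoulder against the tube's mouth, at about 19 s of the 72 s allowed; hand-in returned no verdict.

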